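# Seat the dial of a bench transformer on its pin

## Robot

A 7-joint arm with a two-finger parallel gripper is mounted at the origin on the work surface. World frame = base frame: x ahead of the robot, y to its left, z up, the work surface at z = 0. Lengths are in m, angles in rad, forces in N, time in s.
With the tool pointing down it reaches from about 0.4 to 0.875 m from the base axis. Payload 19.3 kg.
Tool frame: the origin (TCP) lies on the front face of the gripper's body, between the roots of the fingers; the fingertips stand 73 mm ahead of it and the grasp point (between the pads) lies 54 mm ahead of it (r.tcp_to_tips is the distance from the TCP to the fingertips, in m); z points along the fingers, y is the line along which they close (so a half turn about z gives the same grasp; the last joint's range is limited). The gripper opens to 85 mm and grips with 20 to 120 N. Pads are 22 mm wide; open, the fingers measure 114 mm over their backs; the gripper's body (76 mm by 85 mm) begins 54 mm behind the grasp point. The pads swing forward as they close: fully open they stand 13 mm farther back than shut.
Start: joints at [-1.329, 0.521, -0.036, 1.599, 0.021, 1.021, -0.113], TCP at [0.192, 0.595, 0.304] pointing down, gripper open.
Joint ranges: [-2.91, 2.91], [-0.3, 2.13], [-1.5, 1.42], [0.17, 2.43], [-1.26, 4.41], [0.16, 1.93], [-2.52, 2.52]. Speed limits (rad/s): [1.89, 1.89, 2.39, 2.39, 3.01, 3.01, 3.01].

## Interface

Orientations are given as [roll, pitch, yaw] about the fixed x, y, z axes, in that order (R = Rz(yaw) Ry(pitch) Rx(roll)).
In Python, from workcell import status, snapshot, order, r gives the robot as it stands.
- The arm moves only by the tool step_arm, never from a script. Its arguments are lists of equal length, an entry for each row: "slide": the shift along the world's x, y, z each as a share of 0.12 m, from -1 to 1, a list of three; "angular": the turn, a rotation vector about the world's x, y, z each as a share of pi/4 rad, from -1 to 1, a list of three. A call has exactly 10 rows; each row shifts and turns the commanded pose from where the row before left it; what a row does not reach is not made up. A row lasts 1/8 s, in which the tool goes at most 62.5 mm and 10.7 degrees, less where a joint would pass 70% of its speed; a pose out of reach is approached as far as the arm can. A call with a number of a shift or a turn outside -1 to 1 is refused whole. A call with a gripper value outside its range is refused whole. "grip" is the gripper command: -1 is fully open, 1 is shut, values between are in proportion, set as the call begins (left out, the last holds). The fingers move at their own pace and stop on an object; "newtons" is the grip in N (left out, the last holds). Time passes only in rows, so rows that do not move let the fingers close, or fill a call up. It gives the time, the measured TCP pose, the force, the opening and the grip force at its end, in the units of the state.
- status.observe(): the state, without advancing time (a new reading comes with each control period).
- snapshot(name): name is "scene" or "side" or "wrist"; returns a dict with "color" (480x640x3 uint8, red, green, blue), "vfov" (degrees; the focal length in pixels is half the picture's height over the tangent of half this angle, whatever the lens; pixels are square), "cx", "cy" (the principal point, pixels), "rvec" (rotation vector, rad) and "tvec" (3), from world to camera coordinates, as OpenCV has them; the wrist camera has in their place "mount" (4x4, takes a point from camera to tool coordinates, whose origin is the TCP and whose axes are the flange's). Camera axes: x right, y down, z forward; pixel columns grow to the right and rows downward; lengths in m; the calibration is good to about 2 mm. The wrist camera is an equidistant fisheye: a pixel r from the principal point sees the ray r / f radians off the axis. A picture is of the moment at which its call begins: read the wrist's pose just before it. There is no depth.
- order.sign_off(): hands the job in; it is judged then, once.
The state is a dict: "time_s": time; "joint_positions": joint angles; "joint_vel": joint speeds; "joint_efforts": joint torques, N m; "tool_pos": TCP position; "eef_rot": TCP orientation; "force": force on the tool from outside, world axes, zero at the start; "ft_torque": the same for the moment, N m; "grip_width": opening from 0.0 (shut) to 1.0 (fully open); "gripper_force": force on a finger pad.
Only numpy, scipy, OpenCV 4.12 (cv2) and the standard library are available. Lean on these libraries where they do the work, as an engineer would, in place of code of your own. Each camera call takes 0.05 s, during which the arm holds its last target. There are 200 camera calls.

## Task

The black dial on the grey bench transformer has been put on its spindle turned out of place: push it round by its orange finger post until its notch is over the red pin, then press it down on its hub until it is fully home and flat, with the notch straddling the pin. Do not lift the dial, and leave the other things on the bench where they are.

Things in the scene. Friction and masses are not known exactly. Their poses are not given: they have to be found in the camera images.
- variac: variable transformer, a fixed grey box 220 x 170 x 100 mm. Origin: on the table under the dial's axis; z up, x from the dial's axis towards the red pin and the row of three black outlets (6 mm tall, 91 to 125 mm from the axis). The box reaches 85 mm behind (-x), 135 mm ahead and 85 mm to each side of the axis.
- axis (a point): point on the dial's axis at the level of the transformer's flat top deck, 100 mm above the table. A fixed steel spindle, 20 mm thick and 28 mm tall, stands here, hidden inside the dial's hub.
- bush (a joint): travel of the yellow friction bush under the dial that carries it: 0 with the dial up as at the start, about 0.0095 m with the dial home. It slides down when the dial is pressed with some 5 to 8 N and stays where it is left.
- pin (a point): top of the fixed red pin, a round bar 10 mm thick lying radially on the deck from 31 to 60 mm from the axis; this point is 45 mm from the axis, 10 mm above the deck. Its outer end shows beyond the dial's rim.
- dial: loose black dial on the spindle (1 mm clearance all round), a disc 90 mm across, 10 mm thick, 0.1 to 0.3 kg; turns freely both ways, no stops. Origin: centre of its underside, z up, x towards its notch. Underside 11.5 mm above the deck at the start, just clear of the pin, and 2 mm above it when home, the notch straddling the pin; turned over about 5 degrees off, it lands on the pin.
- notch (a point): mouth of the dial's notch: on the rim, 45 mm from the dial's axis, level with the disc's underside. The notch is 16 mm wide, 14 mm deep, open at the rim and right through the disc, with a white stripe along each side.
- post_top (a point): centre of the top of the dial's orange finger post, 14 mm thick, 26 mm tall above the disc, 36 mm from the axis and straight opposite the notch
- hub_top (a point): centre of the flat aluminium cap of the dial's hub, 31 mm wide, 30 mm above the disc's underside: the place to press
- screw_jar: small amber screw jar, 32 mm wide and 36 mm tall, standing on the transformer's deck; origin at its underside, a bystander to leave alone
- screwdriver: screwdriver, 170 mm, lying on the mat beside the transformer; lying along its own x axis, a bystander to leave alone
- phone: phone in a red case, 150 x 74 x 9 mm, lying on the mat beside the transformer; origin at its underside, a bystander to leave alone
- spray: green spray can, 48 mm wide and 125 mm tall, at the far side; origin at its underside, a bystander to leave alone
- meter: blue multimeter lying on its back, 75 x 150 x 35 mm, at the far side; origin at its underside, a bystander to leave alone
- flux_tub: green tub with a white cap, 60 mm wide and 50 mm tall, at the far side; origin at its underside, a bystander to leave alone
- solder_reel: orange solder reel, 52 mm wide and 42 mm tall, at the left; origin at its underside, a bystander to leave alone
Not all that is in view belongs to the job. What is meant by the dial is not brown or pink, and is the smaller of those in its own colour.

How it is judged:
By the outcome, as a careful person would: the job done as asked, in the order asked, and still so for the second after the job is handed in, with the robot touching nothing.
It also fails if it takes over 45 s, if anything falls off the work surface, if the arm or the gripper's body presses on something with over 40 N, if the wrist force passes 120 N, or if a joint passes its speed limit or range.

## Working session

There is one attempt and no reset: what is moved stays moved. The work goes in short steps, Python scripts to look and compute and a tool call to move; the robot and the scene stay as the last step left them, time stands still between calls to the robot, and variables do not carry over. Pictures are saved under pics/ and viewed, at most 11 in all, crops included, and the job is handed in when it is done.

Besides the shell and the picture viewer there is one more tool, called after "Emit:" in YAML: its name, and indented under it one key for each argument. step_arm: Moves the arm, as the interface text tells. Its arguments: {"type":"object","properties":{"slide":{"type":"array"},"angular":{"type":"array"},"grip":{"type":"number"},"newtons":{"type":"number"}},"required":["slide","angular"]}

```bash
ls; mkdir -p pics; cat > h.py <<'E'
import numpy as np,cv2
from workcell import status,snapshot,order,r
from scipy.spatial.transform import Rotation as R
def ray(s,px,st=None):
    f=240/np.tan(np.radians(s['vfov'])/2)
    u=np.array([px[0]-s['cx'],px[1]-s['cy']])
    if 'mount' in s:
        n=np.linalg.norm(u)+1e-9;t=n/f
        d=np.array([*(u/n*np.sin(t)),np.cos(t)])
        M=np.array(s['mount']);T=R.from_euler('xyz',st['eef_rot']).as_matrix()
        return T@M[:3,3]+np.array(st['tool_pos']),T@M[:3,:3]@d
    d=np.array([u[0]/f,u[1]/f,1]);Rm=cv2.Rodrigues(np.array(s['rvec'],float))[0]
    return -Rm.T@np.array(s['tvec'],float).ravel(),Rm.T@d
def onz(s,px,z,st=None):
    o,d=ray(s,px,st);return o+d*(z-o[2])/d[2]
E
python3 - <<'E'
from h import *
st=status.observe();print(st['time_s'],st['tool_pos'],st['eef_rot'],st['force'])
for n in ['scene','side','wrist']:
    s=snapshot(n);cv2.imwrite(f'pics/{n}0.png',s['color'][:,:,::-1]);print(n,{k:v for k,v in s.items() if k!='color'})
E
```

```text
pics
0.0 [0.19168705 0.59462815 0.30333508] [-3.14048951e+00  7.42313308e-05  2.82979249e+00] [ 0.09173079  0.66652177 -0.50542156]
scene {'vfov': 56.93011035088503, 'cx': 324.36591418618815, 'cy': 246.29326713293736, 'rvec': array([ 1.32893952,  2.27565272, -0.91164603]), 'tvec': array([ 0.22742179, -0.2856469 ,  1.59866033])}
side {'vfov': 51.722292456406144, 'cx': 316.89633509515687, 'cy': 235.62745864982298, 'rvec': array([ 2.11472518, -0.6860946 ,  0.32837954]), 'tvec': array([-0.38422569,  0.31260399,  0.87536133])}
wrist {'vfov': 65.70646984690485, 'cx': 319.5898768770693, 'cy': 241.88426602024705, 'mount': array([[-8.67757946e-04, -9.51767904e-01, -3.06817703e-01,
         7.83580685e-02],
       [ 9.99999517e-01, -9.67669582e-04,  1.73521028e-04,
        -7.80612347e-04],
       [-4.62049904e-04, -3.06817405e-01,  9.51768284e-01,
        -6.83292774e-02],
       [ 0.00000000e+00,  0.00000000e+00,  0.00000000e+00,
         1.00000000e+00]])}
```

View pics/scene0.png

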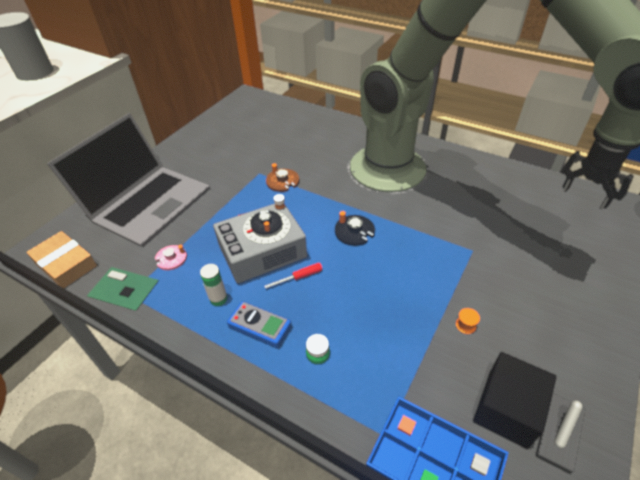

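View pics/side0.png

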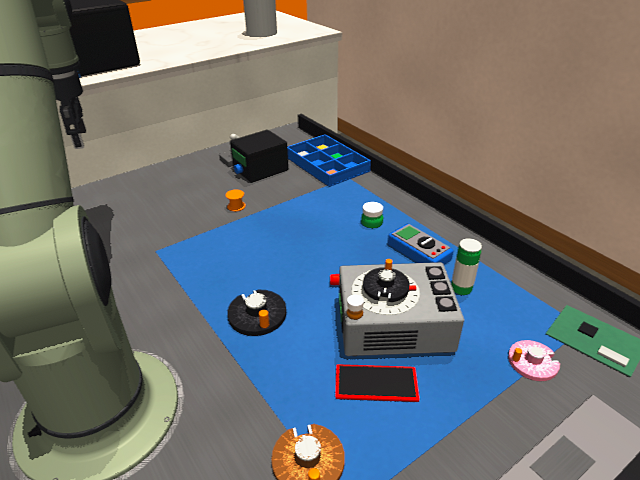

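In the side view there are four dials: black on the transformer (386,285), larger black on the mat (257,312), brown (308,455) and pink (534,358). The one meant is at (386,285): it is black, the smaller of the two, and on the transformer. The red pin's end shows at (412,288). I'll confirm with an enlarged crop and measure.

```bash
python3 - <<'E'
from h import *
im=cv2.imread('pics/side0.png')
c=im[245:345,325:465];cv2.imwrite('pics/side0c.png',cv2.resize(c,(784,560),interpolation=cv2.INTER_CUBIC))
s=snapshot('side');sc=snapshot('scene')
def blobs(s,box,lo,hi):
    h=cv2.cvtColor(s['color'],cv2.COLOR_RGB2HSV);m=cv2.inRange(h,lo,hi)
    x0,y0,x1,y1=box;k=np.zeros_like(m);k[y0:y1,x0:x1]=m[y0:y1,x0:x1]
    n,_,S,C=cv2.connectedComponentsWithStats(k)
    return [(S[i].tolist(),C[i].round(1).tolist()) for i in range(1,n) if S[i][4]>5]
print('red',blobs(s,(395,275,425,300),(0,150,80),(6,255,255)))
print('orange',blobs(s,(370,250,410,300),(7,150,120),(20,255,255)))
print('orange sc',blobs(sc,(250,205,290,240),(5,130,100),(20,255,255)))
print('blk',blobs(s,(355,250,415,310),(0,0,0),(180,255,60)))
print('outlets',blobs(s,(420,255,465,315),(0,0,0),(180,255,60)))
for n,p,z in [('post',(388,261),.1475),('hub',(386,274),.1415),('pin end',(414,288),.105)]: print(n,onz(s,p,z))
E
```

```text
red [([409, 286, 7, 4, 28], [412.0, 287.5])]
orange [([385, 259, 7, 11, 59], [388.4, 263.7])]
orange sc [([276, 206, 7, 2, 11], [279.2, 206.5]), ([263, 221, 7, 10, 47], [266.4, 225.0])]
blk [([362, 268, 48, 34, 963], [385.7, 285.6])]
outlets [([426, 267, 19, 13, 112], [434.3, 273.9]), ([430, 281, 21, 14, 135], [439.7, 288.9]), ([436, 297, 21, 15, 147], [445.1, 304.9])]
post [ 0.56336324 -0.11607232  0.1475    ]
hub [ 0.53904338 -0.137914    0.1415    ]
pin end [ 0.58534728 -0.17154957  0.105     ]
```

View pics/side0c.png

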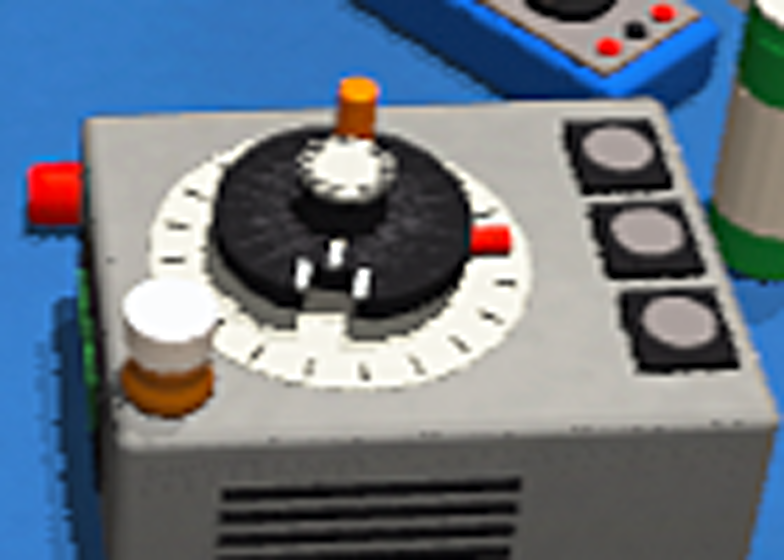

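The crop confirms it: small black dial on the deck with an orange post (far side), notch with white stripes at about (384,299) on the near side, and the red pin at (412,287). The post is at about +42° and the pin at about -36° around the axis at (0.54,-0.138), so the dial needs about +100° counterclockwise. Next I move above the post with the fingers set to straddle it.

Emit:
step_arm:
  slide:
    - [0.156, -0.295, 0]
    - [0.156, -0.295, 0]
    - [0.156, -0.295, 0]
    - [0.156, -0.295, 0]
    - [0.156, -0.295, 0]
    - [0.156, -0.295, 0]
    - [0.156, -0.295, 0]
    - [0.156, -0.295, 0]
    - [0.156, -0.295, 0]
    - [0.156, -0.295, 0]
  angular:
    - [0, 0, -0.133]
    - [0, 0, -0.133]
    - [0, 0, -0.133]
    - [0, 0, -0.133]
    - [0, 0, -0.133]
    - [0, 0, -0.133]
    - [0, 0, -0.133]
    - [0, 0, -0.133]
    - [0, 0, -0.133]
    - [0, 0, -0.133]
  grip: 0.25
  newtons: 20

```text
time_s: 1.5
tool_pos: [0.3794, 0.2397, 0.304]
eef_rot: [3.141, -0.0, 1.782]
force: [0.3, -0.0, -0.2]
grip_width: 0.376
gripper_force: 0.0
```

Emit:
step_arm:
  slide:
    - [0.156, -0.295, 0]
    - [0.156, -0.295, 0]
    - [0.156, -0.295, 0]
    - [0.156, -0.295, 0]
    - [0.156, -0.295, 0]
    - [0.156, -0.295, 0]
    - [0.156, -0.295, 0]
    - [0.156, -0.295, 0]
    - [0.156, -0.295, 0]
    - [0.156, -0.295, 0]
  angular:
    - [0, 0, -0.133]
    - [0, 0, -0.133]
    - [0, 0, -0.133]
    - [0, 0, -0.133]
    - [0, 0, -0.133]
    - [0, 0, -0.133]
    - [0, 0, -0.133]
    - [0, 0, -0.133]
    - [0, 0, -0.133]
    - [0, 0, -0.133]

```text
time_s: 2.75
tool_pos: [0.5667, -0.1142, 0.3039]
eef_rot: [-3.141, -0.0, 0.737]
force: [0.3, 1.4, 0.3]
grip_width: 0.375
gripper_force: 0.0
```

```bash
python3 - <<'E'
from h import *
import json
st=status.observe();s=snapshot('wrist');cv2.imwrite('pics/w1.png',s['color'][:,:,::-1])
print(st['time_s'],st['tool_pos'],np.degrees(st['eef_rot']),st['force'],st['grip_width'],st['joint_positions'],r.tcp_to_tips)
E
```

```text
2.75 [ 0.56668182 -0.11424963  0.30387236] [-1.79994611e+02 -7.41762778e-03  4.22521407e+01] [0.31048525 1.38864381 0.32761861] 0.3753461680767228 [-0.33480468  0.51927361  0.6249985   1.75072756 -0.35564732  0.98689225
 -0.40659451] 0.0726
```

View pics/w1.png

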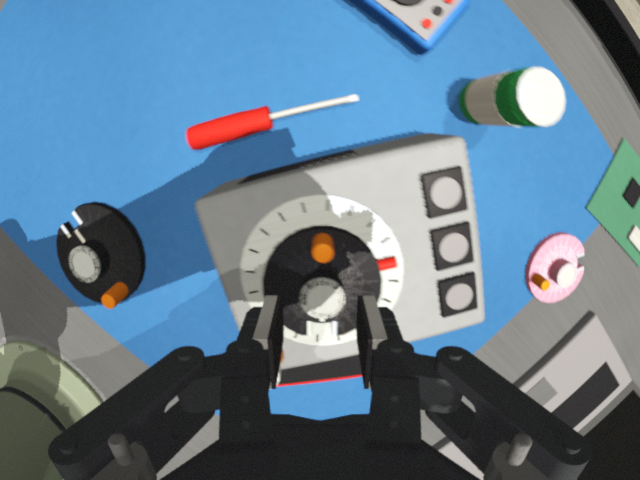

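The wrist view shows the post top near (322,240), hub at (323,298), pin end at (396,263), outlets at (445,192), (452,246) and (460,294), and the notch at (321,330). The jar is hidden behind the left finger.

```bash
python3 - <<'E'
from h import *
st=status.observe();s=snapshot('wrist')
im=s['color'];h=cv2.cvtColor(im,cv2.COLOR_RGB2HSV)
def cen(m,box):
    x0,y0,x1,y1=box;k=np.zeros_like(m);k[y0:y1,x0:x1]=m[y0:y1,x0:x1];M=cv2.moments(k,True);return (M['m10']/M['m00'],M['m01']/M['m00'],M['m00'])
print('post',cen(cv2.inRange(h,(5,120,80),(20,255,255)),(300,225,345,275)))
pr=cen(cv2.inRange(h,(0,120,80),(4,255,255)),(370,250,405,280));print('pin',pr)
ax=onz(s,(323,298),.1415,st);po=onz(s,(322,241),.1475,st);pe=onz(s,(397,263),.105,st)
outs=[onz(s,p,.106,st) for p in[(445,192),(452,246),(460,294)]]
print(ax,po,pe,outs[1])
a=lambda v:np.degrees(np.arctan2(v[1],v[0]))
print('post',a(po-ax),np.linalg.norm((po-ax)[:2]),'pin',a(pe-ax),np.linalg.norm((pe-ax)[:2]),'outmid',a(outs[1]-ax),np.linalg.norm((outs[1]-ax)[:2]),'row normal',a(outs[0]-outs[2])-90)
n=onz(s,(321,330),.1215,st);print('notch',a(n-ax),np.linalg.norm((n-ax)[:2]))
ss=snapshot('side');j=onz(ss,(355,300),.136);print('jar',j,a(j-ax),np.linalg.norm((j-ax)[:2]), 'side hub',onz(ss,(387,274.5),.1415),onz(ss,(389,261),.1475))
E
```

```text
post (313.61592920353985, 244.13982300884956, 565.0)
pin (379.5145631067961, 259.06796116504853, 206.0)
[ 0.54225132 -0.14599276  0.1415    ] [ 0.57404058 -0.11655994  0.1475    ] [ 0.58969442 -0.18185753  0.105     ] [ 0.6296211  -0.20528741  0.106     ]
post 42.795778827995015 0.04332260906193747 pin -37.087573428439285 0.059473771626754594 outmid -34.16329156200035 0.1055904072772387 row normal -33.256501442494844
notch -140.11926537976487 0.03827961599577207
jar [ 0.44986042 -0.15394949  0.136     ] -175.0778208791291 0.09273288666851064 side hub [ 0.53959555 -0.14014344  0.1415    ] [ 0.56493471 -0.1172371   0.1475    ]
```

The arm was still settling between the two pictures, since the pixels shifted about 9 px. I'll measure again, pose and picture together.

```bash
cat >> h.py <<'E'
a=lambda v:np.degrees(np.arctan2(v[1],v[0]))%360
def look(name):
    st=status.observe();s=snapshot('wrist');cv2.imwrite(f'pics/{name}.png',s['color'][:,:,::-1])
    print(st['time_s'],np.round(st['tool_pos'],4),np.degrees(st['eef_rot']).round(2),np.round(st['force'],1),st['grip_width'])
    return st,s
E
python3 - <<'E'
from h import *
snapshot('scene');st,s=look('w2')
im=cv2.imread('pics/w2.png');cv2.imwrite('pics/w2c.png',cv2.resize(im[170:370,210:470],(780,600),interpolation=cv2.INTER_CUBIC))
E
```

```text
2.95 [ 0.566  -0.1135  0.3035] [-1.7998e+02  3.0000e-02  4.2410e+01] [-0.   0.1 -0.2] 0.3766779159845378
```

View pics/w2c.png

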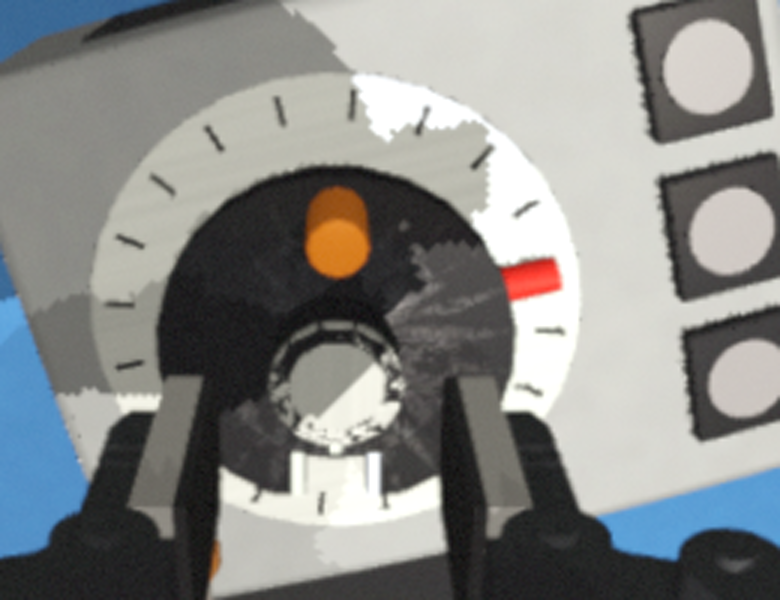

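In the crop, the post top is at (338,248), hub cap at (337,385), stripes at (298,473) and (374,473), pin end at (558,275), and outlets at (708,67), (732,231) and (750,378).

```bash
python3 - <<'E'
from h import *
from types import SimpleNamespace
s=snapshot('wrist');st={'tool_pos':[.566,-.1135,.3035],'eef_rot':np.radians([-179.98,.03,42.41])}
P=lambda x,y,z:onz(s,(210+x/3,170+y/3),z,st)
ax=P(337,385,.1415);po=P(338,248,.1475);pe=P(558,275,.105);nt=P(336,473,.1215)
o=[P(708,67,.106),P(732,231,.106),P(750,378,.106)]
for n,v in [('post',po),('pinend',pe),('notch',nt),('out',o[1])]: print(n,v.round(4),a(v-ax).round(1),np.linalg.norm((v-ax)[:2]).round(4))
print('axis',ax,'row normal',a(o[0]-o[2])-90)
E
```

```text
post [ 0.5665 -0.1163  0.1475] 42.2 0.0356
pinend [ 0.5886 -0.1741  0.105 ] 325.1 0.0591
notch [ 0.5137 -0.1643  0.1215] 222.3 0.0358
out [ 0.629  -0.2002  0.106 ] 326.0 0.1072
axis [ 0.54016685 -0.14021699  0.1415    ] row normal -33.20023176853295
```

The measurements agree: axis (0.540,-0.140), post at 42° and r = 36 mm, pin at about 326°, so the post has to reach about 146°. Now I descend with the fingers astride the post.

Emit:
step_arm:
  slide:
    - [0.007, -0.019, 0]
    - [0, 0, -0.109]
    - [0, 0, -0.109]
    - [0, 0, -0.109]
    - [0, 0, -0.109]
    - [0, 0, -0.109]
    - [0, 0, -0.109]
    - [0, 0, -0.109]
    - [0, 0, -0.109]
    - [0, 0, 0]
  angular:
    - [0, 0, 0]
    - [0, 0, 0]
    - [0, 0, 0]
    - [0, 0, 0]
    - [0, 0, 0]
    - [0, 0, 0]
    - [0, 0, 0]
    - [0, 0, 0]
    - [0, 0, 0]
    - [0, 0, 0]

```text
time_s: 4.3
tool_pos: [0.5666, -0.1154, 0.1983]
eef_rot: [-3.141, 0.001, 0.741]
force: [0.1, -0.1, 0.6]
grip_width: 0.372
gripper_force: 0.0
```

```bash
python3 - <<'E'
from h import *
st,s=look('w3');s2=snapshot('side');cv2.imwrite('pics/s3.png',cv2.resize(s2['color'][200:350,300:500,::-1],(800,600),interpolation=cv2.INTER_CUBIC))
th=np.radians(42.2+6*np.arange(18));p=.036*np.c_[np.cos(th),np.sin(th)];print((np.diff(p,axis=0)/.12).round(3).tolist())
E
```

```text
4.3 [ 0.5666 -0.1154  0.1983] [-1.7994e+02  6.0000e-02  4.2430e+01] [ 0.1 -0.1  0.6] 0.3724371948649922
[[-0.022, 0.022], [-0.024, 0.02], [-0.026, 0.017], [-0.028, 0.014], [-0.029, 0.011], [-0.03, 0.008], [-0.031, 0.005], [-0.031, 0.002], [-0.031, -0.002], [-0.031, -0.005], [-0.03, -0.008], [-0.029, -0.011], [-0.028, -0.014], [-0.026, -0.017], [-0.024, -0.02], [-0.022, -0.022], [-0.02, -0.024]]
```

View pics/s3.png

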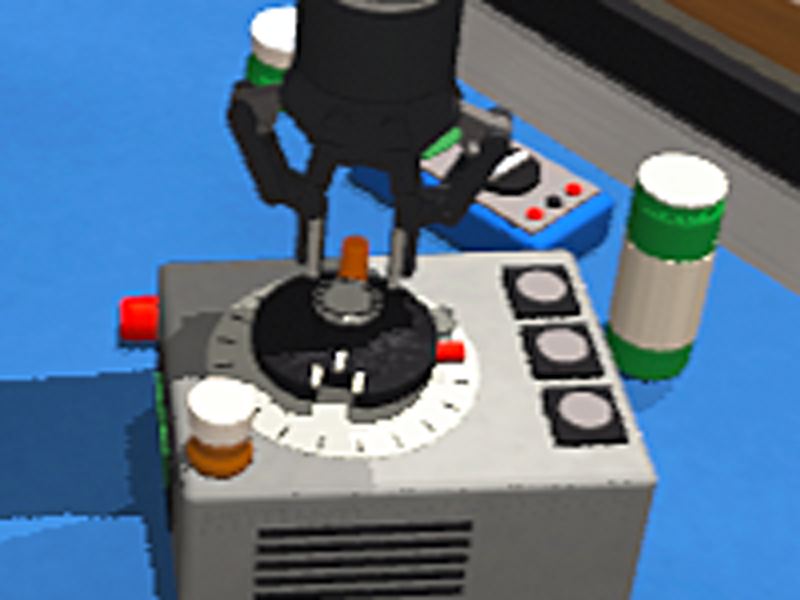

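The fingers straddle the post (355,258) at the right height. I'll narrow them without gripping and swing the post round the axis.

Emit:
step_arm:
  slide:
    - [0, 0, 0]
    - [0, 0, 0]
    - [-0.022, 0.022, 0]
    - [-0.024, 0.02, 0]
    - [-0.026, 0.017, 0]
    - [-0.028, 0.014, 0]
    - [-0.029, 0.011, 0]
    - [-0.03, 0.008, 0]
    - [-0.031, 0.005, 0]
    - [-0.031, 0.002, 0]
  angular:
    - [0, 0, 0]
    - [0, 0, 0]
    - [0, 0, 0.133]
    - [0, 0, 0.133]
    - [0, 0, 0.133]
    - [0, 0, 0.133]
    - [0, 0, 0.133]
    - [0, 0, 0.133]
    - [0, 0, 0.133]
    - [0, 0, 0.133]
  grip: 0.45

```text
time_s: 5.65
tool_pos: [0.5405, -0.1036, 0.1995]
eef_rot: [3.141, 0.0, 1.58]
force: [-0.1, -0.1, -0.2]
grip_width: 0.273
gripper_force: 0.2
```

Emit:
step_arm:
  slide:
    - [-0.031, -0.002, 0]
    - [-0.031, -0.005, 0]
    - [-0.03, -0.008, 0]
    - [-0.029, -0.011, 0]
    - [-0.028, -0.014, 0]
    - [-0.026, -0.017, 0]
    - [-0.024, -0.02, 0]
    - [-0.022, -0.022, 0]
    - [0, 0, 0]
    - [0, 0, 0]
  angular:
    - [0, 0, 0.133]
    - [0, 0, 0.133]
    - [0, 0, 0.133]
    - [0, 0, 0.133]
    - [0, 0, 0.133]
    - [0, 0, 0.133]
    - [0, 0, 0.133]
    - [0, 0, 0.133]
    - [0, 0, 0]
    - [0, 0, 0]

```text
time_s: 6.9
tool_pos: [0.5141, -0.1154, 0.1994]
eef_rot: [3.141, 0.0, 2.409]
force: [0.6, 0.2, 0.5]
grip_width: 0.278
gripper_force: 0.0
```

```bash
python3 - <<'E'
from h import *
st,s=look('w4');t=np.array(st['tool_pos'])-[.540,-.140,0];print('tool ang',a(t),np.hypot(*t[:2]))
im=cv2.imread('pics/w4.png');cv2.imwrite('pics/w4c.png',im)
s2=snapshot('side');c=cv2.resize(s2['color'][240:320,340:440,::-1],(750,600),interpolation=cv2.INTER_CUBIC);cv2.imwrite('pics/s4.png',c)
E
```

```text
6.9 [ 0.5141 -0.1154  0.1994] [1.7999e+02 1.0000e-02 1.3805e+02] [0.6 0.2 0.5] 0.2778255451981223
tool ang 136.52869700034157 0.0356989133577198
```

View pics/s4.png

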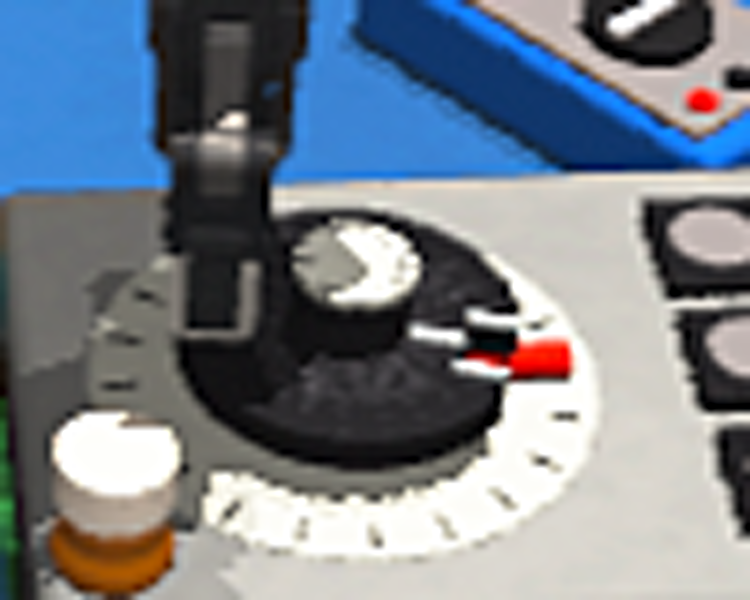

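The notch (stripes at (495,318) and (480,370) in the crop) is close to the pin (545,358). I'll compute its angle.

```bash
python3 - <<'E'
from h import *
s=snapshot('side')
P=lambda x,y,z:onz(s,(340+x/7.5,240+y/7.5),z)
h=P(357,263,.1415);st=[P(x,y,.1215) for x,y in[(515,322),(508,376),(470,314),(455,364)]];pe=P(570,358,.105);lab=P(435,335,.1215)
ax=np.array([.540,-.140,0]);print('hub',h)
for c in(ax,h):
    print([ (a(v-c).round(1),np.linalg.norm((v-c)[:2]).round(4)) for v in st+[(st[0]+st[1])/2,(st[2]+st[3])/2,pe,lab]])
c=s['color'];g=cv2.cvtColor(c,cv2.COLOR_RGB2HSV)
# wrist detection
w=snapshot('wrist');t=status.observe();hw=cv2.cvtColor(w['color'],cv2.COLOR_RGB2HSV)
cv2.imwrite('pics/w5.png',cv2.resize(w['color'][200:350,220:420,::-1],(800,600),interpolation=cv2.INTER_CUBIC));print(t['tool_pos'],t['eef_rot'])
E
```

```text
hub [ 0.5394021  -0.14205853  0.1415    ]
[(np.float64(320.8), np.float64(0.0428)), (np.float64(293.0), np.float64(0.0444)), (np.float64(325.4), np.float64(0.0316)), (np.float64(288.1), np.float64(0.0312)), (np.float64(306.6), np.float64(0.0424)), (np.float64(306.9), np.float64(0.0298)), (np.float64(325.8), np.float64(0.0593)), (np.float64(305.4), np.float64(0.0228))]
[(np.float64(323.4), np.float64(0.042)), (np.float64(294.8), np.float64(0.0428)), (np.float64(329.1), np.float64(0.031)), (np.float64(290.5), np.float64(0.0294)), (np.float64(309.0), np.float64(0.0411)), (np.float64(310.3), np.float64(0.0285)), (np.float64(327.8), np.float64(0.0587)), (np.float64(309.9), np.float64(0.0215))]
[ 0.51403252 -0.11530474  0.19922974] [-3.14148507e+00  2.19378462e-05  2.41119114e+00]
```

View pics/w5.png

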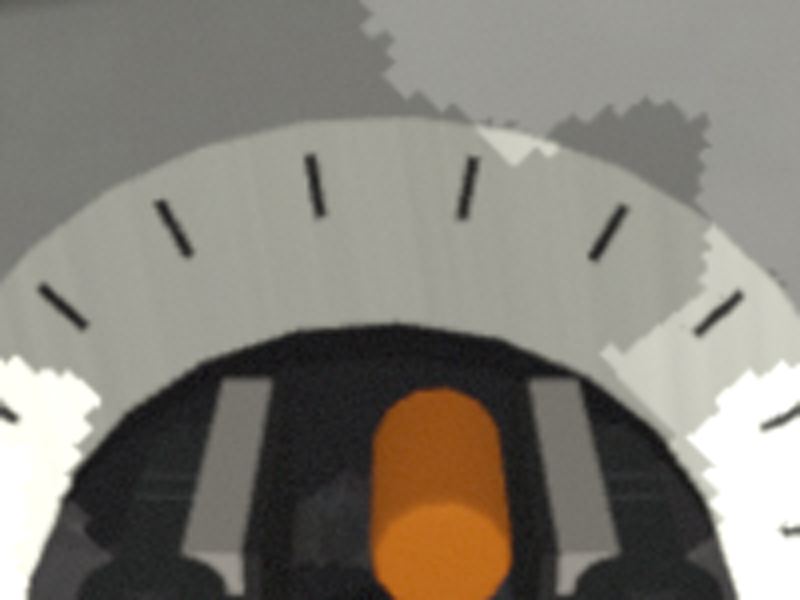

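The post rides against the trailing (right) finger in the crop, with its top at (442,553). The dial is at about 308° and the pin at 326°, so about 18° remains.

Emit:
step_arm:
  slide:
    - [-0.02, -0.024, 0]
    - [-0.018, -0.026, 0]
    - [-0.014, -0.027, 0]
    - [0, 0, 0]
    - [0, 0, 0]
    - [0, 0, 0]
    - [0, 0, 0]
    - [0, 0, 0]
    - [0, 0, 0]
    - [0, 0, 0]
  angular:
    - [0, 0, 0.133]
    - [0, 0, 0.133]
    - [0, 0, 0.12]
    - [0, 0, 0]
    - [0, 0, 0]
    - [0, 0, 0]
    - [0, 0, 0]
    - [0, 0, 0]
    - [0, 0, 0]
    - [0, 0, 0]

```text
time_s: 8.35
tool_pos: [0.5077, -0.1247, 0.1992]
eef_rot: [-3.142, -0.0, 2.715]
force: [0.1, -0.4, -0.3]
grip_width: 0.277
gripper_force: 0.0
```

```bash
python3 - <<'E'
from h import *
st,w=look('w6')
p4=onz(w,(330.5,338.3),.1475,{'tool_pos':[.51403,-.11530,.19923],'eef_rot':[-3.14148,0,2.41119]});print('post before',p4,a(p4-np.array([.54,-.14,0])))
h=cv2.cvtColor(w['color'],cv2.COLOR_RGB2HSV)
m=cv2.inRange(h,(5,150,60),(22,255,255));m[:, :250]=0;m[:,400:]=0
v=h[:,:,2];mt=m&(v>165).astype(np.uint8)*255
n,_,S,C=cv2.connectedComponentsWithStats(mt);
for i in range(1,n):
    if S[i][4]>60: 
        p=onz(w,C[i],.1475,st);print(S[i],C[i],p,a(p-np.array([.54,-.14,0])),np.hypot(*(p[:2]-[.54,-.14])))
s2=snapshot('side');c=cv2.resize(s2['color'][240:320,340:440,::-1],(750,600),interpolation=cv2.INTER_CUBIC);cv2.imwrite('pics/s6.png',c)
E
```

```text
8.35 [ 0.5077 -0.1247  0.1992] [-180.     -0.    155.56] [ 0.1 -0.4 -0.3] 0.2771339321622943
post before [ 0.51547218 -0.1120546   0.1475    ] 131.27359215390737
[315 325  32  27 696] [330.5933908  338.03735632] [ 0.50801077 -0.12104016  0.1475    ] 149.34501833119074 0.037185838587744394
```

View pics/s6.png

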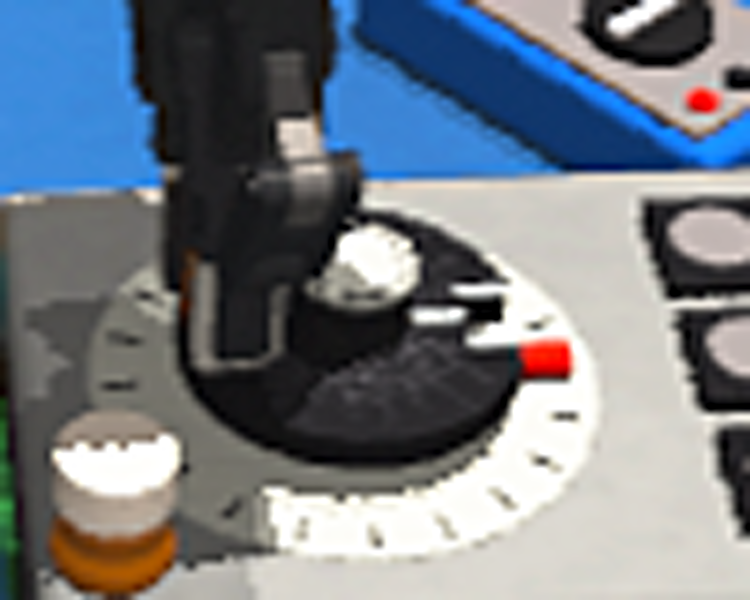

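```bash
python3 - <<'E'
from h import *
s=snapshot('side')
P=lambda x,y,z:onz(s,(340+x/7.5,240+y/7.5),z)
ax=np.array([.540,-.141,0])
L=[P(413,316,.1215),P(467,315,.1215)];U=[P(452,290,.1215),P(508,290,.1215)]
pe=[P(520,360,.105),P(571,358,.105)]
print('index line dir',a(L[1]-L[0]),'radial',[a(x-ax) for x in L])
print('upper stripe dir',a(U[1]-U[0]),'pin dir',a(pe[1]-pe[0]),a(pe[1]-ax))
E
```

```text
index line dir 325.1274384018715 radial [np.float64(327.2208495844153), np.float64(326.25286298668937)]
upper stripe dir 323.5244710479592 pin dir 326.8620648937907 326.60296276068766
```

The side view says the notch is at about 325-326° and the pin at 326.6°, while the wrist says about 329°. I'll centre the fingers off the post, rise clear, and look at notch and pin together.

Emit:
step_arm:
  slide:
    - [0.021, 0.031, 0]
    - [0, 0, 0]
    - [0, 0, 0.109]
    - [0, 0, 0.109]
    - [0, 0, 0.109]
    - [0, 0, 0.109]
    - [-0.14, 0.093, 0.109]
    - [-0.14, 0.093, 0.109]
    - [0, 0, 0]
    - [0, 0, 0]
  angular:
    - [0, 0, 0]
    - [0, 0, 0]
    - [0, 0, 0]
    - [0, 0, 0]
    - [0, 0, 0]
    - [0, 0, 0]
    - [0, 0, 0]
    - [0, 0, 0]
    - [0, 0, 0]
    - [0, 0, 0]

```text
time_s: 9.75
tool_pos: [0.477, -0.0989, 0.278]
eef_rot: [3.141, 0.001, 2.715]
force: [-0.9, 0.0, -0.2]
grip_width: 0.273
gripper_force: 0.0
```

```bash
python3 - <<'E'
from h import *
snapshot('scene');st,w=look('w7');print(list(st['eef_rot']),list(st['tool_pos']))
im=cv2.imread('pics/w7.png');cv2.imwrite('pics/w7c.png',cv2.resize(im[200:400,200:460],(780,600),interpolation=cv2.INTER_CUBIC))
E
```

```text
9.8 [ 0.477  -0.0989  0.2777] [-1.8000e+02  1.0000e-02  1.5555e+02] [-0.5  1.3 -0.4] 0.2726268594303537
[np.float64(-3.141526664503148), np.float64(0.00010272256709242811), np.float64(2.714902544120125)] [np.float64(0.4769692686176504), np.float64(-0.09887475462736564), np.float64(0.2776699196352683)]
```

View pics/w7c.png

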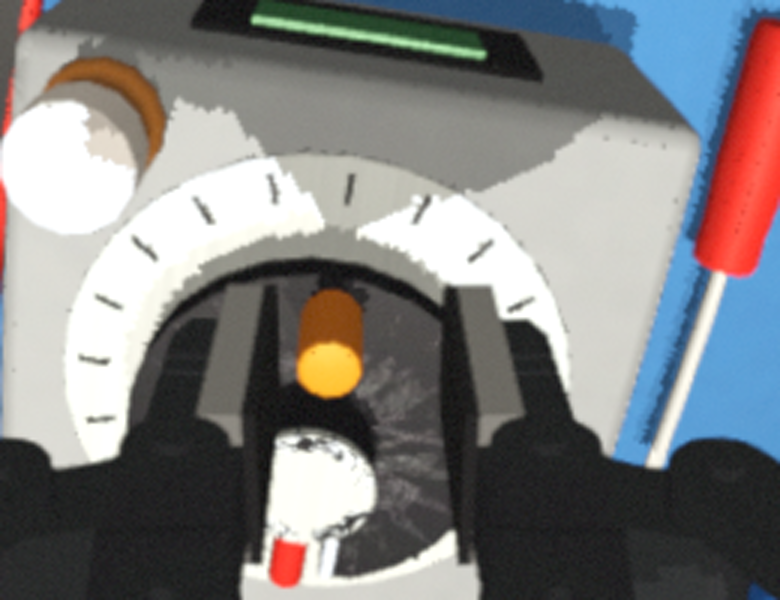

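The pin (288,562) shows left of the right-hand stripe (328,556) in the crop. The left stripe is hidden. I'll work out the offset.

```bash
python3 - <<'E'
from h import *
w=snapshot('wrist');st={'tool_pos':[.47697,-.09887,.27767],'eef_rot':[-3.14153,.0001,2.7149]}
P=lambda x,y,z:onz(w,(200+x/3,200+y/3),z,st)
po=P(330,370,.1475);S=[P(331,541,.1215),P(326,576,.1215)];pn=[P(290,542,.11),P(286,582,.108)]
hub=P(323,484,.1415)
ax=np.array([.5402,-.1402,0])
print('hub',hub)
for n,v in [('post',po),('s1',S[0]),('s2',S[1]),('p1',pn[0]),('p2',pn[1])]:
    for c in(ax,): 
        d=(v-c)[:2];al=np.radians(326);print(n,v.round(4),a(v-c).round(1),'along',d@[np.cos(al),np.sin(al)],'ccw',d@[-np.sin(al),np.cos(al)])
print('stripe dir',a(S[1]-S[0]),'pin dir',a(pn[1]-pn[0]))
# start image: stripe offset
st={'tool_pos':[.566,-.1135,.3035],'eef_rot':np.radians([-179.98,.03,42.41])}
Q=lambda x,y,z:onz(w,(210+x/3,170+y/3),z,st)
print('sep',np.linalg.norm(Q(298,473,.1215)-Q(374,473,.1215)))
E
```

```text
hub [ 0.53876784 -0.13662453  0.1415    ]
post [ 0.5091 -0.1208  0.1475] 148.0 along -0.03664736707931744 ccw -0.001302039662458735
s1 [ 0.5692 -0.1495  0.1215] 342.3 along 0.029247903371418985 ccw 0.008563768355351976
s2 [ 0.5796 -0.1558  0.1215] 338.4 along 0.04139118289126246 ccw 0.009117307811505933
p1 [ 0.5735 -0.1639  0.11  ] 324.6 along 0.04087078586628063 ccw -0.00098617954381474
p2 [ 0.5877 -0.1723  0.108 ] 326.0 along 0.0573062220007738 ccw -9.194359838916172e-06
stripe dir 328.60996501847075 pin dir 329.4018771187665
sep 0.01976181578309314
```

The notch centre comes out within about 1 mm of the pin and parallel to it (dial about 326.4°, pin about 326°), and the notch allows ±3 mm. I'll shut the fingers and go above the hub.

Emit:
step_arm:
  slide:
    - [0.175, -0.115, 0]
    - [0.175, -0.115, 0]
    - [0.175, -0.115, 0]
    - [0, 0, 0]
    - [0, 0, -0.09]
    - [0, 0, -0.09]
    - [0, 0, -0.09]
    - [0, 0, -0.09]
    - [0, 0, -0.09]
    - [0, 0, 0]
  angular:
    - [0, 0, 0]
    - [0, 0, 0]
    - [0, 0, 0]
    - [0, 0, 0]
    - [0, 0, 0]
    - [0, 0, 0]
    - [0, 0, 0]
    - [0, 0, 0]
    - [0, 0, 0]
    - [0, 0, 0]
  grip: 1

```text
time_s: 11.15
tool_pos: [0.5393, -0.1399, 0.2228]
eef_rot: [-3.141, -0.001, 2.715]
force: [1.0, 0.4, 0.0]
grip_width: -0.001
gripper_force: 0.0
```

Emit:
step_arm:
  slide:
    - [0.004, 0, -0.014]
    - [0, 0, -0.014]
    - [0, 0, -0.014]
    - [0, 0, -0.014]
    - [0, 0, -0.014]
    - [0, 0, -0.014]
    - [0, 0, -0.014]
    - [0, 0, -0.012]
    - [0, 0, 0]
    - [0, 0, 0]
  angular:
    - [0, 0, 0]
    - [0, 0, 0]
    - [0, 0, 0]
    - [0, 0, 0]
    - [0, 0, 0]
    - [0, 0, 0]
    - [0, 0, 0]
    - [0, 0, 0]
    - [0, 0, 0]
    - [0, 0, 0]

```text
time_s: 12.4
tool_pos: [0.5401, -0.14, 0.2106]
eef_rot: [3.142, 0.0, 2.715]
force: [-0.6, 0.2, 3.4]
grip_width: 0.002
gripper_force: 2.0
```

Emit:
step_arm:
  slide:
    - [0, 0, -0.01]
    - [0, 0, -0.01]
    - [0, 0, -0.01]
    - [0, 0, -0.01]
    - [0, 0, 0]
    - [0, 0, -0.005]
    - [0, 0, -0.005]
    - [0, 0, 0]
    - [0, 0, 0]
    - [0, 0, 0]
  angular:
    - [0, 0, 0]
    - [0, 0, 0]
    - [0, 0, 0]
    - [0, 0, 0]
    - [0, 0, 0]
    - [0, 0, 0]
    - [0, 0, 0]
    - [0, 0, 0]
    - [0, 0, 0]
    - [0, 0, 0]

```text
time_s: 13.65
tool_pos: [0.5401, -0.1399, 0.2048]
eef_rot: [3.142, 0.0, 2.715]
force: [-1.9, 1.5, 7.6]
grip_width: -0.0
gripper_force: 4.1
```

Emit:
step_arm:
  slide:
    - [0, 0, -0.007]
    - [0, 0, 0]
    - [0, 0, -0.007]
    - [0, 0, 0]
    - [0, 0, -0.007]
    - [0, 0, 0]
    - [0, 0, 0]
    - [0, 0, 0]
    - [0, 0, 0]
    - [0, 0, 0]
  angular:
    - [0, 0, 0]
    - [0, 0, 0]
    - [0, 0, 0]
    - [0, 0, 0]
    - [0, 0, 0]
    - [0, 0, 0]
    - [0, 0, 0]
    - [0, 0, 0]
    - [0, 0, 0]
    - [0, 0, 0]

```text
time_s: 14.9
tool_pos: [0.5401, -0.14, 0.2044]
eef_rot: [3.141, 0.001, 2.715]
force: [-18.1, 4.6, 53.0]
grip_width: 0.002
gripper_force: 26.4
```

It hit a hard stop at the expected home height (tips at 0.1318). I'll withdraw straight up and check.

Emit:
step_arm:
  slide:
    - [0, 0, 0.02]
    - [0, 0, 0.02]
    - [0, 0, 0.1]
    - [0, 0, 0.2]
    - [0, 0, 0.2]
    - [-0.1, 0.1, 0.2]
    - [-0.2, 0.2, 0.1]
    - [-0.2, 0.2, 0]
    - [-0.2, 0.2, 0]
    - [0, 0, 0]
  angular:
    - [0, 0, 0]
    - [0, 0, 0]
    - [0, 0, 0]
    - [0, 0, 0]
    - [0, 0, 0]
    - [0, 0, 0]
    - [0, 0, 0]
    - [0, 0, 0]
    - [0, 0, 0]
    - [0, 0, 0]

```text
time_s: 16.15
tool_pos: [0.4551, -0.0547, 0.3036]
eef_rot: [3.141, 0.0, 2.717]
force: [0.2, -0.2, 0.4]
grip_width: -0.004
gripper_force: 0.0
```

```bash
python3 - <<'E'
from h import *
s2=snapshot('side');cv2.imwrite('pics/s8.png',cv2.resize(s2['color'][240:330,335:455,::-1],(800,600),interpolation=cv2.INTER_CUBIC))
E
```

```text
(no output)
```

View pics/s8.png

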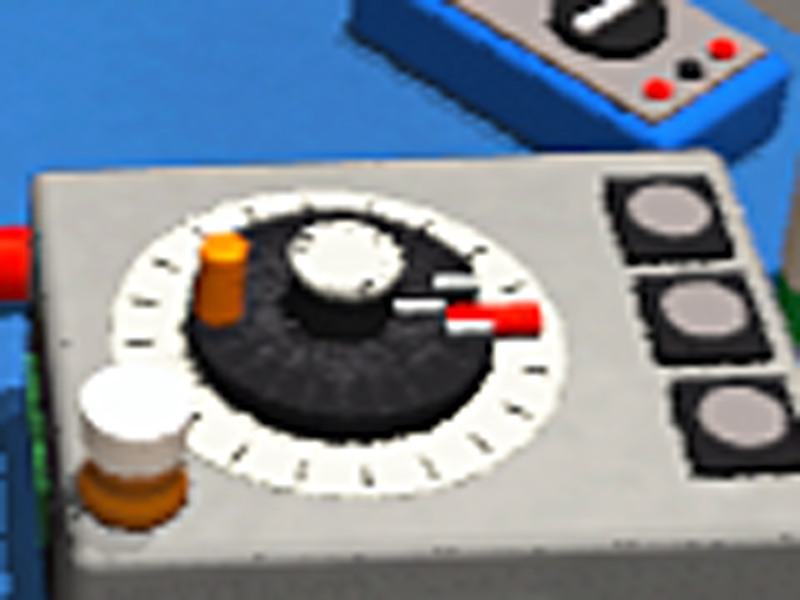

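The dial sits flat, with the red pin (490,318) lying in the notch between the stripes. The hub stopped at home height, and the jar looks undisturbed.

```bash
python3 -c "
from workcell import order;print(order.sign_off())"
```

```text
the job is handed in; nothing more can be done
None
```

I pushed the dial round by its post and pressed it down to a hard stop at the expected home height, flat with its notch straddling the red pin; the job is handed in at about 16 s, and the result of the judging was not shown.

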